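# Tip the carton over and press it home in the taping jig

### The job

Get the carton ready for taping: tip it over so that it lies on its broad side with its top end towards the wooden taping jig, pushing it high up rather than lifting it. Then slide it slowly into the bay until it meets the stop's rubber pad, hold it there for a second so that about 12 newtons reach the pad (over and above what it takes to slide the carton), and let go, leaving it lying square in the bay. The top flap crushes at 20 newtons on the pad and the sides dent at 25 newtons from the robot, and the other things on the bench must stay where they are.

Things in the scene. Friction and masses are not known exactly. Their poses are not given: they have to be found in the camera images.
- carton: Printed carton 74 mm thick (x), 169 wide (y), 203 tall (z), 0.4 to 0.8 kg, balance point near mid-height; origin: centre of underside. Starts upright before the jig's mouth, broad side +x facing the jig (within 0.1 rad, 10 mm off centre). Pushed high on the -x side it tips over its lower edge and falls by itself beyond 0.35 rad; pushed low it slides. Lying it is 74 mm high and slides at 2 to 7 N.
- jig: Fixed U-shaped wooden jig. Its x is level and points into the bay at the stop (roughly robot's left), y across, z up; origin on the bench, middle of the bay's closed end. Bay 175 mm wide between rails 34 mm high reaching to x = -42 mm, then lead-ins flared 0.35 rad each out to x = -80 mm (mouth about 200 mm). No floor: the carton slides on the bench.
- stop: Steel plate at the closed end of the bay; same origin and axes as the jig. It carries a rigid-held black rubber pad, 150 mm wide, 4 to 31 mm above the bench, clamped with its face anywhere from x = 0 to x = -20 mm, differently each time and not measured: find it by feel. 6 to 20 N on it for 0.5 s counts as held; more crushes the flap, also as a knock: creep up at 10 mm/s.
- carton_toe (a point): middle of the carton's lower edge on the jig side (carton x = +37 mm, z = 0), about which it tips; axes as the carton's
- carton_lid (a point): centre of the carton's top face (carton z = 203 mm), which ends against the pad; axes as the carton's
- tape: roll of pale yellow packing tape lying flat, 102 mm across, 25 mm high; origin under its centre; a bystander
- black_tape: small roll of black tape lying flat, 57 mm across, 19 mm high; origin under its centre; a bystander
- scraper: scraper with a dark handle, 145 mm long, lying on the bench; a bystander
- ring_clamp: wooden ring clamp, 158 mm long, lying on the bench; a bystander

How it is judged:
On the way, in this order (a step that is already met when the one before it is completed fails the run):
1. the carton lies on its broad side, its top end towards the jig (angle between carton's own z axis and vertical above 1.5 rad and angle between carton's own x axis and vertical above 3.04 rad and angle between the z axis of carton and the x axis of jig, either way round below 0.5 rad and x of carton_lid in the frame of jig above -0.2 m and linear speed of carton below 0.05 m/s), for 0.2 s.
2. the carton, lying, is held against the stop's pad with 6 to 20 N (contact force between carton and stop above 6 N and angle between carton's own x axis and vertical above 3.04 rad and angle between the z axis of carton and the x axis of jig, either way round below 0.05 rad), for 0.5 s.
At the end, for the whole second after the job is handed in: The carton lies flat on its broad side on the bench inside the bay, its top face within 26 mm of the bay's closed end (the pad stands up to 20 mm out of it), centred within 8 mm and square to the jig within 0.04 rad, at rest and released (angle between carton's own x axis and vertical above 3.04 rad and x of carton_lid in the frame of jig above -0.026 m and y of carton_lid in the frame of jig between -0.008 and 0.008 m and angle between the z axis of carton and the x axis of jig, either way round below 0.04 rad and height (world z) of carton_toe below 0.01 m and linear speed of carton below 0.01 m/s); the robot touches nothing.
It fails at once if the carton is lifted: its tipping edge rises more than 25 mm off the bench (height (world z) of carton_toe above 0.025 m).
It fails at once if the robot pushes the carton harder than 25 N (contact force between any of the fingers, the arm and carton above 25 N).
It fails at once if the carton is pressed or knocked against the stop's pad with more than 20 N (contact force between carton and stop above 20 N).
It fails at once if a bystander is moved more than 20 mm (distance of any of tape, black_tape, scraper, ring_clamp from where it was at the start of the episode above 0.02 m).
It also fails if it takes over 67 s, if anything falls off the work surface, if the arm or the gripper's body presses on something with over 40 N, if the wrist force passes 120 N, or if a joint passes its speed limit or range.

### The arm

A 6-joint arm with a two-finger parallel gripper is mounted at the origin on a cart in front of the work surface, level with it; the furniture and walls round the work are solid. World frame = base frame: x ahead of the robot, y to its left, z up, the work surface at z = 0. Lengths are in m, angles in rad, forces in N, time in s.
With the tool pointing down it reaches from about 0.25 to 0.775 m from the base axis. Payload 4 kg.
Tool frame: the origin (TCP) lies on the centre line of the jaws, within the pads' length; the fingertips stand 14 mm ahead of it and the grasp point (between the pads) lies 5 mm behind it (robot.tcp_to_tips is the distance from the TCP to the fingertips, in m); z points along the fingers, y is the line along which they close (so a half turn about z gives the same grasp; the last joint's range is limited). The gripper opens to 94 mm and grips with 3 to 60 N. Pads are 16 mm wide; open, the fingers measure 119 mm over their backs; the gripper's body (75 mm by 177 mm) begins 78 mm behind the grasp point.
Start: joints at [1.222, 0.087, 1.371, -0, 1.684, -0.103], TCP at [0.134, 0.533, 0.191] pointing down, gripper open.
Joint ranges: [-3.1, 3.1], [-0.76, 2.03], [0.27, 2.55], [-1.08, 4.22], [0.17, 2.65], [-2.57, 2.57]. Speed limits (rad/s): [2.79, 2.79, 3.14, 3.14, 3.14, 3.14].

### API

Orientations are given as [roll, pitch, yaw] about the fixed x, y, z axes, in that order (R = Rz(yaw) Ry(pitch) Rx(roll)).
In Python, from bench import robot gives the robot as it stands.
- The arm moves only by the tool carry_out, never from a script. Its argument "increments" is a list of rows, each a list of 3 entries, a list of its own where there are three numbers: the closure in counts, from 0 (fully open) to 255 (shut), then the shift along the tool's x, y, z in mm, then the turn about the tool's z in degrees. In form: [[fingers, [dx, dy, dz], twist], ...]. A call has 1 to 8 rows; each row shifts and turns the commanded pose from where the row before left it, along the tool's axes as they then stand; what a row does not reach is not made up. A row lasts 1/10 s, in which the tool goes at most 50 mm and 8.59 degrees, less where a joint would pass 70% of its speed; a pose out of reach is approached as far as the arm can. A call with a gripper value outside its range is refused whole. The fingers move at their own pace and stop on an object; the grip force is fixed at half the most. Time passes only in rows, so rows that do not move let the fingers close. It gives the time, the measured TCP pose, the force, the opening and the grip force at its end, in the units of the state.
- robot.get_obs(): the state, without advancing time (a new reading comes with each control period).
- robot.snapshot(name): name is "side" or "top"; returns the picture (384x512x3 uint8, blue, green, red); there is no depth.
- robot.get_calibration(name): a dict with "vfov" (degrees; the focal length in pixels is half the picture's height over the tangent of half this angle, whatever the lens; pixels are square), "cx", "cy" (the principal point, pixels), "k1" (the pictures are not rectified: a ray, as slopes to the right and down, at radius r is drawn at 1 + k1 r^2 times it, then the intrinsics apply), "T" (4x4, takes a point from camera to world coordinates). Camera axes: x right, y down, z forward; pixel columns grow to the right and rows downward; lengths in m; the calibration is good to about 2 mm. A picture is of the moment at which its call begins. get_calibration takes no time and is no camera call.
- robot.close_job(): hands the job in; it is judged then, once.
The state is a dict: "time": time; "joint_positions": joint angles; "qvel": joint speeds; "joint_torque": joint torques, N m; "tool_pos": TCP position; "ee_rot": TCP orientation; "wrist_force": force on the tool from outside, world axes, zero at the start; "wrist_torque": the same for the moment, N m; "width": finger opening in m; "finger_force": force on a finger pad.
Only numpy, scipy, OpenCV 4.12 (cv2) and the standard library are available. Lean on these libraries where they do the work, as an engineer would, in place of code of your own. Each camera call takes 0.05 s, during which the arm holds its last target. There are 200 camera calls.

## Working session

There is one attempt and no reset: what is moved stays moved. The work goes in short steps, Python scripts to look and compute and a tool call to move; the robot and the scene stay as the last step left them, time stands still between calls to the robot, and variables do not carry over. Pictures are saved under pics/ and viewed, at most 10 in all, crops included, and the job is handed in when it is done.

Besides the shell and the picture viewer there is one more tool, called as name(argument=value, ...) on one line, values as JSON. carry_out: Moves the arm, as the interface text tells. Its arguments: {"type":"object","properties":{"increments":{"type":"array","items":{"type":"array"}}},"required":["increments"]}

```bash
mkdir -p pics; cat > h.py <<'E'
import numpy as np, cv2
from bench import robot
def cal(n):
    c=robot.get_calibration(n); f=192/np.tan(np.radians(c["vfov"])/2)
    return f,c["cx"],c["cy"],c["k1"],np.array(c["T"])
def unproj(n,uv,z):
    f,cx,cy,k,T=cal(n); d=np.array([(uv[0]-cx)/f,(uv[1]-cy)/f]); s=d.copy()
    for _ in range(20): s=d/(1+k*(s@s))
    r=T[:3,:3]@np.array([*s,1]); o=T[:3,3]
    return o+r*(z-o[2])/r[2]
def proj(n,P):
    f,cx,cy,k,T=cal(n); p=np.linalg.inv(T)@np.array([*P,1]); s=p[:2]/p[2]
    s=s*(1+k*(s@s)); return np.array([cx,cy])+f*s
E
python3 - <<'E'
from h import *
for n in("side","top"):
    cv2.imwrite(f"pics/{n}0.png",cv2.resize(robot.snapshot(n),(768,576),interpolation=cv2.INTER_CUBIC))
    print(n,np.round(cal(n)[4],3).tolist(),np.round(cal(n)[:4],3))
print(robot.get_obs())
E
```

```text
side [[-0.945, 0.15, -0.292, 0.879], [0.328, 0.441, -0.835, 0.934], [0.004, -0.885, -0.466, 0.558], [0.0, 0.0, 0.0, 1.0]] [ 3.96333e+02  2.49485e+02  1.93562e+02 -2.30000e-02]
top [[-0.045, -0.975, 0.217, 0.423], [-0.999, 0.042, -0.016, 0.16], [0.006, -0.218, -0.976, 1.022], [0.0, 0.0, 0.0, 1.0]] [ 3.94171e+02  2.57387e+02  1.90246e+02 -5.40000e-02]
{'time': 0.1, 'joint_positions': array([ 1.22190299e+00,  8.78657839e-02,  1.37205219e+00, -1.06242141e-05,
        1.68358319e+00, -1.03108011e-01]), 'qvel': array([-8.29718062e-05, -2.38228396e-03, -3.62923931e-03,  5.07401413e-04,
        1.54819311e-03,  7.20032065e-04]), 'joint_torque': array([ 2.24042575e-03, -3.41251981e+01, -3.03302586e+01,  7.20385252e-02,
        3.03646596e-02, -1.02422089e-04]), 'tool_pos': array([0.13366555, 0.53299484, 0.18985544]), 'ee_rot': array([-3.13969320e+00, -1.85930864e-04,  2.89580597e+00]), 'wrist_force': array([-0.53177763, -0.24304487, -0.20129265]), 'wrist_torque': array([-0.0066595 ,  0.04010573,  0.0350705 ]), 'finger_force': 0.0, 'width': 0.09422895550675722}
```

View pics/side0.png

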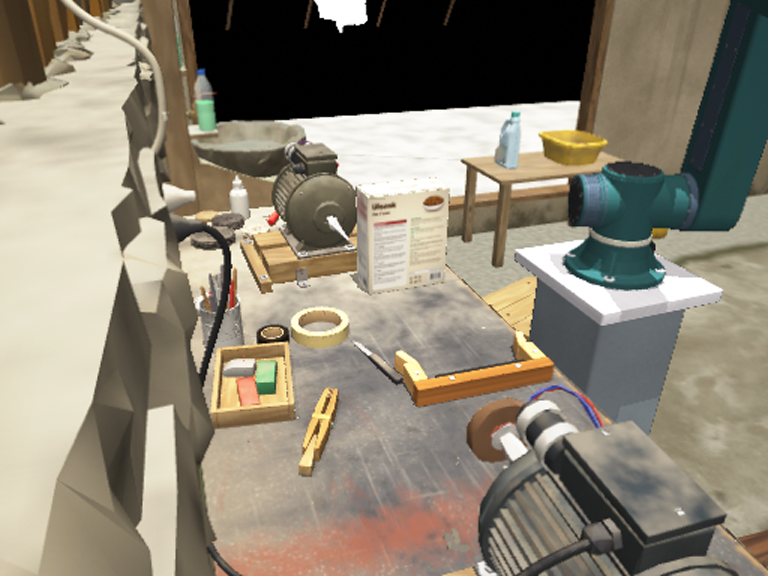

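View pics/top0.png

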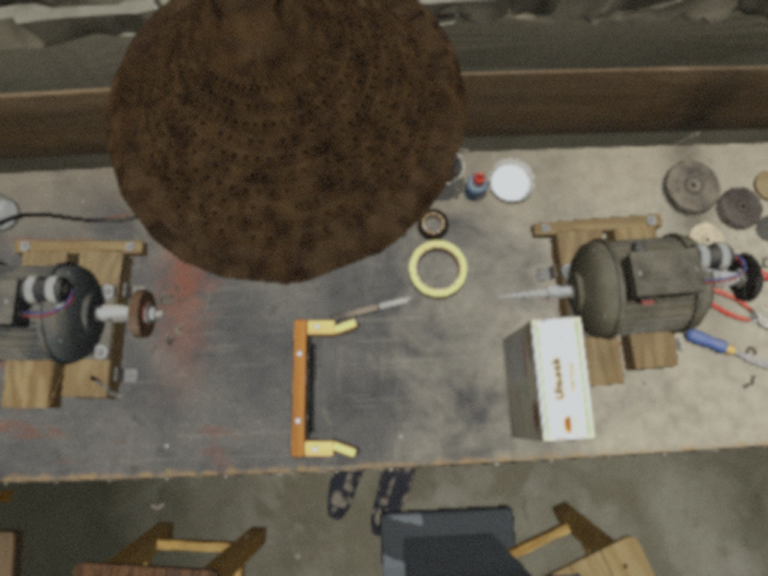

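The side view shows the carton upright at (402,235). The jig is at (470,370), with its orange back plate facing the camera. The scraper lies near its mouth. In the top view the jig spans (293–355, 318–457), mouth to the right. The carton's top face corners are at about (531,320), (581,317), (593,438) and (543,441).

```bash
python3 - <<'E'
from h import *
t=robot.snapshot("top")
cv2.imwrite("pics/t1.png",np.hstack([cv2.resize(t[205:310,190:243],None,fx=5.5,fy=5.5,interpolation=cv2.INTER_CUBIC),cv2.resize(t[205:300,330:400],None,fx=5.5,fy=5.5,interpolation=cv2.INTER_CUBIC)[:522] if 0 else cv2.copyMakeBorder(cv2.resize(t[205:300,330:400],None,fx=5.5,fy=5.5,interpolation=cv2.INTER_CUBIC),0,55,0,0,cv2.BORDER_CONSTANT)[:578]]) if 0 else cv2.resize(t[205:310,190:335],None,fx=5.5,fy=5.5,interpolation=cv2.INTER_CUBIC)[:600,:800])
for p in [(531,320),(581,317),(593,438),(543,441)]: print("carton",unproj("top",np.array(p)/1.5,.203).round(4))
for nm,p in dict(matchL=(301,319),matchR=(299,457),tipL=(356,321),tipR=(355,453),scr=(411,298),scr2=(335,318),tapeC=(438,268),tapeR=(438,298)).items(): print(nm,unproj("top",np.array(p)/1.5,.034 if p[0]<400 and nm!="scr2" else .01).round(4))
print("tcp px",proj("top",robot.get_obs()["tool_pos"])*1.5,proj("side",robot.get_obs()["tool_pos"])*1.5)
E
```

```text
carton [ 0.5466 -0.0552  0.203 ]
carton [ 0.5477 -0.1269  0.203 ]
carton [ 0.381  -0.1249  0.203 ]
carton [ 0.3807 -0.056   0.203 ]
matchL [0.5911 0.29   0.034 ]
matchR [0.3654 0.297  0.034 ]
tipL [0.5836 0.1972 0.034 ]
tipR [0.3678 0.2063 0.034 ]
scr [0.6239 0.1008 0.01  ]
scr2 [0.5944 0.2343 0.01  ]
tapeC [0.6758 0.0502 0.01  ]
tapeR [0.6218 0.0537 0.01  ]
tcp px [105.98656514 652.99380261] [837.34680662 320.63237272]
```

View pics/t1.png

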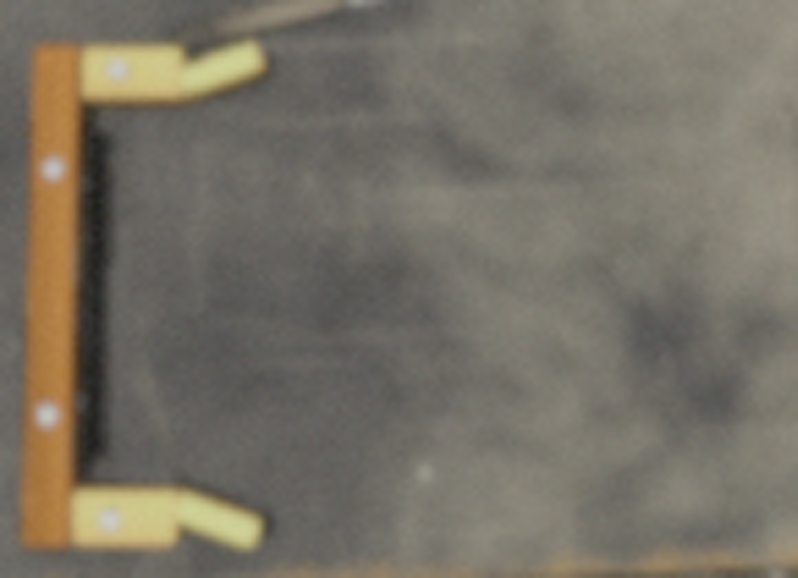

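```bash
python3 - <<'E'
from h import *
for nm,p in dict(Lc=(83,103),Lr=(180,101),Rc=(75,488),Rr=(178,488),Ltip_in=(266,73),Rtip_in=(262,517),p1=(109,150),p2=(102,450)).items(): print(nm,unproj("top",np.array(p)/5.5+[190,205],.034).round(4))
s=robot.snapshot("side")
cv2.imwrite("pics/s1.png",cv2.resize(s[100:210,210:330],None,fx=5,fy=5,interpolation=cv2.INTER_CUBIC))
T=robot.get_obs(); print(T["tool_pos"],T["ee_rot"])
E
```

```text
Lc [0.5624 0.2793 0.034 ]
Lr [0.5614 0.2348 0.034 ]
Rc [0.3908 0.286  0.034 ]
Rr [0.3889 0.2404 0.034 ]
Ltip_in [0.5726 0.195  0.034 ]
Rtip_in [0.3748 0.2037 0.034 ]
p1 [0.5403 0.2678 0.034 ]
p2 [0.4068 0.2737 0.034 ]
[0.13372168 0.53314849 0.19018387] [-3.14029677e+00 -1.04773921e-04  2.89581295e+00]
```

View pics/s1.png

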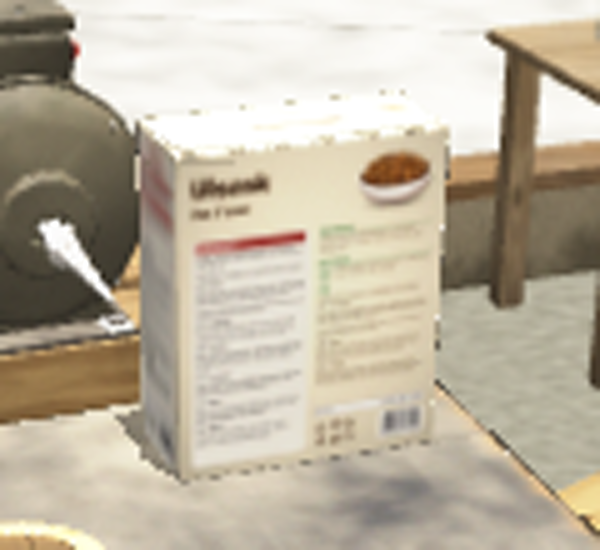

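```bash
cat >> h.py <<'E'
def ray(n,uv):
    a=unproj(n,uv,.3);b=unproj(n,uv,0.);return a,(b-a)/np.linalg.norm(b-a)
def tri(pt,ps):
    a,u=ray("top",np.array(pt));b,v=ray("side",np.array(ps))
    s,*_=np.linalg.lstsq(np.stack([u,-v],1),b-a,rcond=None)
    return (a+u*s[0]+b+v*s[1])/2,np.linalg.norm(a+u*s[0]-b-v*s[1])
E
python3 - <<'E'
from h import *
for nm,a,b in [("shaft tip",(500,296),(346,238)),("boxcorner",(630,250),(300,160)),("chk carton",(531,320),(360,190))]: print(nm,tri(np.array(a)/1.5,np.array(b)/1.5))
for z in(.06,.1,.14): print(z,unproj("top",np.array((600,337))/1.5,z).round(3),unproj("top",np.array((573,300))/1.5,z).round(3))
print("woodbase",unproj("top",np.array((605,385))/1.5,.03))
# plan
o=np.array([.4766,.2827]);th=.038;X=np.array([np.sin(th),np.cos(th)]);Y=np.array([-np.cos(th),np.sin(th)])
print(X,Y,[(nm,(np.array(p)-o)@X,(np.array(p)-o)@Y) for nm,p in dict(c=(.464,-.0909),L=(.5614,.2348),R=(.3889,.2404),Lt=(.5726,.195),Rt=(.3748,.2037),p1=(.5403,.2678),p2=(.4068,.2737)).items()])
E
```

```text
shaft tip (array([ 0.59693004, -0.02875304,  0.13766501]), np.float64(0.002586983252038636))
boxcorner (array([ 0.63634926, -0.19565371,  0.24058288]), np.float64(0.007590025458050798))
chk carton (array([ 0.55316143, -0.05618415,  0.2134984 ]), np.float64(0.01734007099636732))
0.06 [ 0.535 -0.205  0.06 ] [ 0.599 -0.167  0.06 ]
0.1 [ 0.53 -0.19  0.1 ] [ 0.591 -0.153  0.1  ]
0.14 [ 0.525 -0.175  0.14 ] [ 0.584 -0.14   0.14 ]
woodbase [ 0.45711398 -0.21516802  0.03      ]
[0.03799086 0.99927809] [-0.99927809  0.03799086] [('c', np.float64(-0.3738089780341742), np.float64(-0.0016024796554999637)), ('L', np.float64(-0.04464379582965936), np.float64(-0.08655854373728619)), ('R', np.float64(-0.04560126108704769), np.float64(0.08602967503873829)), ('Lt', np.float64(-0.08398956610768177), np.float64(-0.09926249435231489)), ('Rt', np.float64(-0.08281043793552452), np.float64(0.09872523167319815)), ('p1', np.float64(-0.01246922601013376), np.float64(-0.06422007787840343)), ('p2', np.float64(-0.011645264483708579), np.float64(0.06940769276603624))]
```

carry_out(increments=[[0, [0, 0, -14], 7.8], [0, [0, 0, -14], 7.8], [0, [0, 0, -14], 7.8], [0, [0, 0, -14], 7.8], [0, [0, 0, -14], 7.8], [0, [0, 0, -14], 7.8], [0, [0, 0, -14], 7.8], [0, [0, 0, -12], 7.8]])

```text
time: 1.0
tool_pos: [0.1338, 0.5335, 0.3015]
ee_rot: [3.142, -0.0, 1.801]
wrist_force: [0.0, -0.2, 0.2]
width: 0.0938
finger_force: 0.0
```

carry_out(increments=[[0, [0, 0, 0], 7.8], [0, [0, 0, 0], 7.9], [0, [-20, 10, 0], 0], [0, [-40, 21, 0], 0], [0, [-40, 21, 0], 0], [0, [-40, 21, 0], 0], [0, [-40, 21, 0], 0], [0, [-40, 21, 0], 0]])

```text
time: 1.8
tool_pos: [0.2406, 0.3076, 0.3007]
ee_rot: [3.141, -0.0, 1.533]
wrist_force: [0.6, -1.1, -0.1]
width: 0.0941
finger_force: 0.0
```

carry_out(increments=[[0, [-40, 21, 0], 0], [0, [-40, 21, 0], 0], [0, [-40, 21, 0], 0], [0, [-40, 21, 0], 0], [0, [-40, 21, 0], 0], [0, [-40, 21, 0], 0], [0, [-20, 10, 0], 0], [0, [0, 0, 0], 0]])

```text
time: 2.6
tool_pos: [0.3669, 0.042, 0.3001]
ee_rot: [-3.14, 0.0, 1.527]
wrist_force: [0.1, 1.0, -0.4]
width: 0.094
finger_force: 0.0
```

carry_out(increments=[[0, [-35, 17, 0], 0], [0, [-35, 17, 0], 0], [0, [-35, 17, 0], 0], [0, [-35, 17, 0], 0], [0, [-35, 17, 0], 0], [0, [-25, 14, 0], 0], [0, [0, 0, 0], 0], [0, [0, 0, 0], 0]])

```text
time: 3.4
tool_pos: [0.4577, -0.1583, 0.3005]
ee_rot: [-3.14, -0.001, 1.533]
wrist_force: [0.5, 1.1, 0.5]
width: 0.094
finger_force: 0.0
```

```bash
cat >> h.py <<'E'
o=np.array([.4766,.2827]);th=.038;X=np.array([np.sin(th),np.cos(th)]);Y=np.array([-np.cos(th),np.sin(th)])
def jig(p): d=np.array(p)[:2]-o; return np.round([d@X,d@Y],4)
E
python3 - <<'E'
from h import *
ob=robot.get_obs();print(ob["tool_pos"],jig(ob["tool_pos"]),ob["ee_rot"])
t=robot.snapshot("top");cv2.imwrite("pics/t2.png",cv2.resize(t[150:340,270:440],None,fx=3,fy=3,interpolation=cv2.INTER_CUBIC))
E
```

```text
[ 0.4576905  -0.15826793  0.30049482] [-0.4414  0.0021] [-3.14045243e+00 -1.49265508e-03  1.53335391e+00]
```

View pics/t2.png

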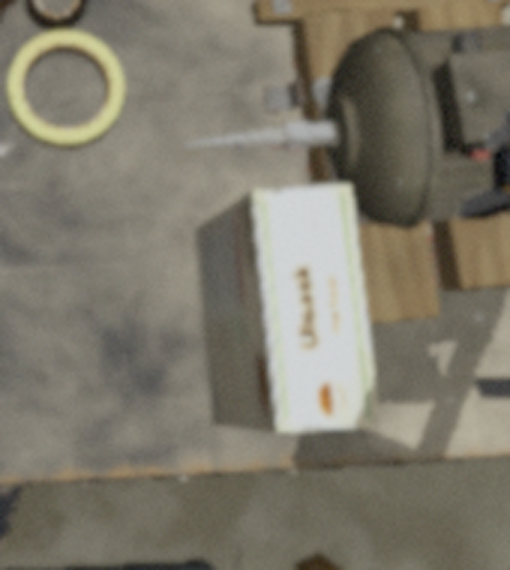

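carry_out(increments=[[0, [0, 3, 26], 0], [0, [0, 0, 26], 0], [0, [0, 0, 26], 0], [0, [0, 0, 26], 0], [0, [0, 0, 0], 0], [0, [4, 0, 0], 0], [0, [4, 0, 0], 0], [0, [4, 0, 0], 0]])

```text
time: 4.25
tool_pos: [0.4621, -0.1471, 0.1991]
ee_rot: [3.138, 0.001, 1.533]
wrist_force: [0.8, -0.1, 0.2]
width: 0.0942
finger_force: 0.0
```

carry_out(increments=[[0, [3, 0, 0], 0], [0, [3, 0, 0], 0], [0, [3, 0, 0], 0], [0, [3, 0, 0], 0], [0, [3, 0, 0], 0], [0, [3, 0, 0], 0], [0, [3, 0, 0], 0], [0, [3, 0, 0], 0]])

```text
time: 5.05
tool_pos: [0.462, -0.1232, 0.1968]
ee_rot: [-3.141, -0.0, 1.533]
wrist_force: [0.2, 0.5, 0.1]
width: 0.0943
finger_force: 0.0
```

carry_out(increments=[[0, [3, 0, 0], 0], [0, [3, 0, 0], 0], [0, [3, 0, 0], 0], [0, [3, 0, 0], 0], [0, [3, 0, 0], 0], [0, [3, 0, 0], 0], [0, [3, 0, 0], 0], [0, [3, 0, 0], 0]])

```text
time: 5.85
tool_pos: [0.463, -0.0993, 0.1969]
ee_rot: [3.142, -0.0, 1.533]
wrist_force: [0.6, -0.1, -0.5]
width: 0.0943
finger_force: 0.0
```

```bash
python3 - <<'E'
from h import *
s=robot.snapshot("side");cv2.imwrite("pics/s2.png",cv2.resize(s[60:240,190:340],None,fx=3,fy=3,interpolation=cv2.INTER_CUBIC))
E
```

```text
(no output)
```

View pics/s2.png

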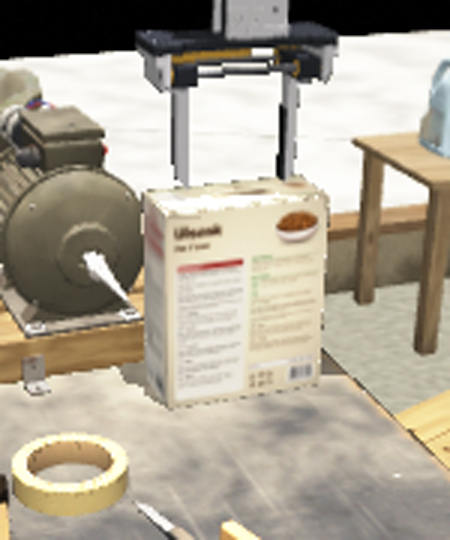

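The carton's top is leaning towards the jig, with both fingers behind its upper edge. I'll keep pushing slowly until it falls.

carry_out(increments=[[0, [3, 0, 0], 0], [0, [3, 0, 0], 0], [0, [3, 0, 0], 0], [0, [3, 0, 0], 0], [0, [3, 0, 0], 0], [0, [3, 0, 0], 0], [0, [3, 0, 0], 0], [0, [3, 0, 0], 0]])

```text
time: 6.7
tool_pos: [0.4639, -0.0753, 0.1968]
ee_rot: [-3.142, -0.0, 1.533]
wrist_force: [0.2, -0.2, 0.5]
width: 0.094
finger_force: 0.0
```

carry_out(increments=[[0, [3, 0, 0], 0], [0, [3, 0, 0], 0], [0, [3, 0, 0], 0], [0, [3, 0, 0], 0], [0, [3, 0, 0], 0], [0, [3, 0, 0], 0], [0, [3, 0, 0], 0], [0, [3, 0, 0], 0]])

```text
time: 7.5
tool_pos: [0.4648, -0.0513, 0.1969]
ee_rot: [3.142, -0.0, 1.533]
wrist_force: [-0.0, -0.4, 0.8]
width: 0.0943
finger_force: 0.0
```

```bash
python3 - <<'E'
from h import *
t=robot.snapshot("top");cv2.imwrite("pics/t3.png",cv2.resize(t[180:330,190:390],None,fx=4,fy=4,interpolation=cv2.INTER_CUBIC))
E
```

```text
(no output)
```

View pics/t3.png

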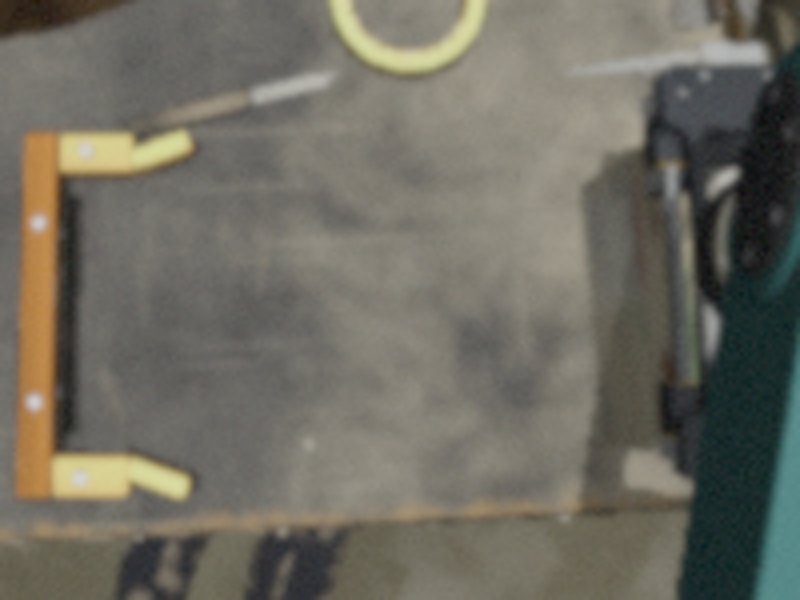

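```bash
python3 - <<'E'
from h import *
print(robot.get_obs()["tool_pos"],robot.get_obs()["wrist_force"])
for n in("top","side"):print(n,proj(n,robot.get_obs()["tool_pos"]),proj(n,[.4577,-.1583,.30]))
print(unproj("top",(359,247),.28),unproj("top",(359,247),.2))
t=robot.snapshot("top");s=robot.snapshot("side")
cv2.imwrite("pics/c4.png",np.hstack([cv2.resize(a,None,fx=2.6,fy=2.6,interpolation=cv2.INTER_CUBIC) for a in (t[190:320,280:420],s[60:190,190:350])]))
E
```

```text
[ 0.46482132 -0.0508952   0.19688582] [0.07120161 1.31087158 0.73257244]
top [354.95378164 252.63899817] [426.67166195 249.99526066]
side [273.58247406 130.53185092] [263.0267575   85.14258554]
[ 0.47073515 -0.03834385  0.28      ] [ 0.4758657  -0.05969512  0.2       ]
```

View pics/c4.png

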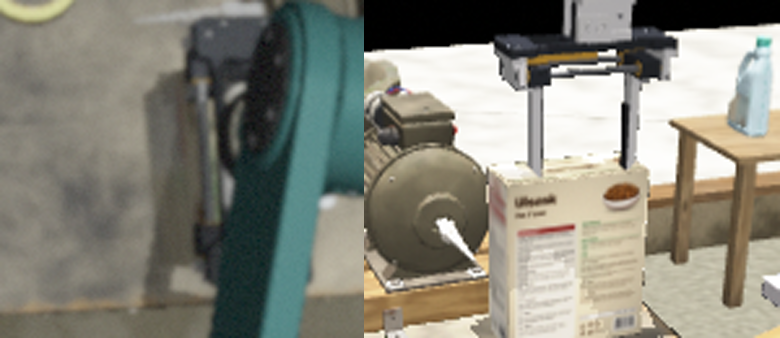

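```bash
python3 - <<'E'
from h import *
for p in [(247,196),(297,188)]: print("base front",unproj("side",np.array(p,float),0))
for p in [(245.6,132.6),(300,125.4)]: print("top front",unproj("side",np.array(p,float),.203))
for x,y in[(.5466,-.0552),(.3807,-.056)]:
  for z in (0,.203): print(x,y,z,proj("side",[x,y,z]),proj("top",[x,y,z]))
ob=robot.get_obs();print(ob["tool_pos"],ob["wrist_force"])
s=robot.snapshot("side");cv2.imwrite("pics/s5.png",cv2.resize(s[60:240,190:360],None,fx=3.3,fy=3.3,interpolation=cv2.INTER_CUBIC))
E
```

```text
base front [ 0.54222826 -0.05451216  0.        ]
base front [ 0.37801393 -0.05452577  0.        ]
top front [ 0.55059268 -0.04229313  0.203     ]
top front [ 0.38280814 -0.05232122  0.203     ]
0.5466 -0.0552 0 [245.53942711 196.11883682] [334.95946023 225.82008409]
0.5466 -0.0552 0.203 [245.47601385 130.98042908] [353.9958879  213.35121942]
0.3807 -0.056 0 [296.01198173 187.92194067] [340.75502977 290.8796595 ]
0.3807 -0.056 0.203 [300.10924259 124.94681985] [362.01735531 294.01220037]
[ 0.46480695 -0.05138545  0.19689375] [-0.81942986  0.80562429 -0.62202276]
```

View pics/s5.png

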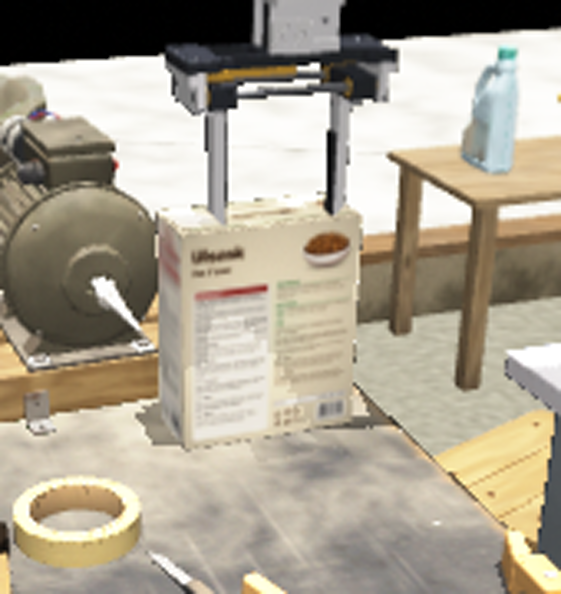

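```bash
python3 - <<'E'
from h import *
print(robot.tcp_to_tips)
for p in [(217,222),(334,213)]:
  q=np.array(p)/3.3+[190,60]
  for z in(.183,.203,.22): print(q,z,unproj("side",q,z).round(4))
ob=robot.get_obs();R=ob["tool_pos"]
for s in(-.055,.055): print(proj("side",[R[0]+s,R[1],.183]),proj("side",[R[0]+s,R[1],.203]))
E
```

```text
0.014
[255.75757576 127.27272727] 0.183 [ 0.488  -0.1333  0.183 ]
[255.75757576 127.27272727] 0.203 [ 0.5089 -0.0764  0.203 ]
[255.75757576 127.27272727] 0.22 [ 0.5266 -0.0281  0.22  ]
[291.21212121 124.54545455] 0.183 [ 0.3767 -0.1238  0.183 ]
[291.21212121 124.54545455] 0.203 [ 0.4035 -0.0674  0.203 ]
[291.21212121 124.54545455] 0.22 [ 0.4263 -0.0195  0.22  ]
[291.15026091 133.14317036] [291.51635545 126.42385074]
[255.03579539 137.27846877] [255.10963335 130.39383241]
```

The images show the carton still upright, with the fingertips just above its top face. They appear at z≈0.213, about 30 mm higher than nominal, and there was no contact force. I'll back off, go lower and push again.

carry_out(increments=[[0, [0, 0, -20], 0], [0, [-30, 0, 0], 0], [0, [-30, 0, 0], 0], [0, [-30, 0, 0], 0], [0, [-12, 0, 10], 0], [0, [0, 0, 25], 0], [0, [0, 0, 25], 0], [0, [0, 0, 0], 0]])

```text
time: 8.5
tool_pos: [0.4582, -0.1519, 0.1521]
ee_rot: [-3.133, -0.004, 1.533]
wrist_force: [-0.7, -0.8, -0.1]
width: 0.0943
finger_force: 0.0
```

carry_out(increments=[[0, [3, 0, 0], 0], [0, [3, 0, 0], 0], [0, [3, 0, 0], 0], [0, [3, 0, 0], 0], [0, [3, 0, 0], 0], [0, [0, 0, 0], 0], [0, [0, 0, 0], 0]])

```text
time: 9.2
tool_pos: [0.4619, -0.139, 0.1575]
ee_rot: [3.14, 0.001, 1.533]
wrist_force: [1.0, -1.3, 1.6]
width: 0.0941
finger_force: 1.0
```

carry_out(increments=[[0, [3, 0, 0], 0], [0, [3, 0, 0], 0], [0, [3, 0, 0], 0], [0, [3, 0, 0], 0], [0, [3, 0, 0], 0], [0, [0, 0, 0], 0]])

```text
time: 9.8
tool_pos: [0.462, -0.1228, 0.1566]
ee_rot: [-3.141, -0.001, 1.533]
wrist_force: [-0.4, -1.8, 0.4]
width: 0.094
finger_force: 0.7
```

```bash
python3 - <<'E'
from h import *
s=robot.snapshot("side");t=robot.snapshot("top");ob=robot.get_obs();print(ob["tool_pos"],ob["wrist_force"])
cv2.imwrite("pics/s6.png",np.hstack([cv2.resize(s[80:210,200:330],None,fx=3,fy=3,interpolation=cv2.INTER_CUBIC),cv2.resize(t[190:320,300:430],None,fx=3,fy=3,interpolation=cv2.INTER_CUBIC)]))
E
```

```text
[ 0.46196989 -0.12318113  0.15653176] [ 0.46263611 -0.83240751  0.80831337]
```

View pics/s6.png

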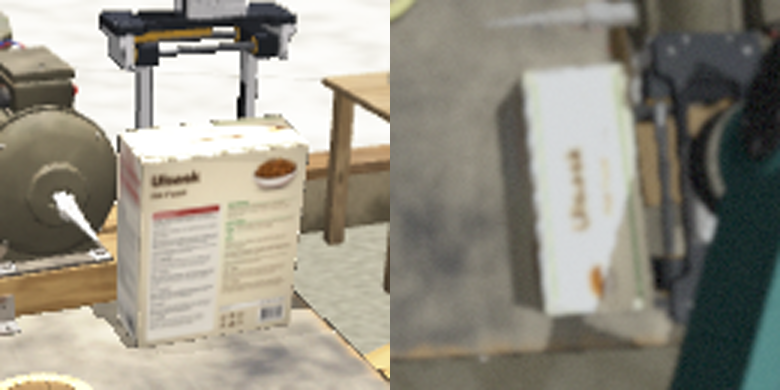

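The carton is now tilting: its top edge has moved about 20 mm towards the jig, with about 1.5 N on the fingers. I'll continue.

carry_out(increments=[[0, [3, 0, 0], 0], [0, [3, 0, 0], 0], [0, [3, 0, 0], 0], [0, [3, 0, 0], 0], [0, [3, 0, 0], 0], [0, [3, 0, 0], 0], [0, [3, 0, 0], 0], [0, [3, 0, 0], 0]])

```text
time: 10.7
tool_pos: [0.4629, -0.0991, 0.1568]
ee_rot: [-3.141, -0.0, 1.533]
wrist_force: [-0.7, -1.0, 1.1]
width: 0.0938
finger_force: 0.4
```

carry_out(increments=[[0, [3, 0, 0], 0], [0, [3, 0, 0], 0], [0, [3, 0, 0], 0], [0, [3, 0, 0], 0], [0, [3, 0, 0], 0], [0, [3, 0, 0], 0], [0, [3, 0, 0], 0], [0, [3, 0, 0], 0]])

```text
time: 11.5
tool_pos: [0.4639, -0.0752, 0.1568]
ee_rot: [-3.142, -0.0, 1.533]
wrist_force: [-0.8, -0.2, 0.7]
width: 0.0942
finger_force: 0.0
```

carry_out(increments=[[0, [3, 0, 0], 0], [0, [3, 0, 0], 0], [0, [3, 0, 0], 0], [0, [0, 0, 0], 0], [0, [0, 0, 0], 0], [0, [0, 0, 0], 0]])

```text
time: 12.1
tool_pos: [0.4642, -0.0666, 0.1568]
ee_rot: [3.142, -0.0, 1.533]
wrist_force: [0.1, -0.3, 0.1]
width: 0.0939
finger_force: 0.0
```

```bash
cat >> h.py <<'E'
def rowscan(n,P,Q,N=34):
    im=robot.snapshot(n); a,b=proj(n,P),proj(n,Q)
    return [int(im[int(round(v)),int(round(u))].mean()) for u,v in np.linspace(a,b,N)]
E
python3 - <<'E'
from h import *
# brightness along jig centreline at z=.074 from jig x=-.36 to -.0 (step 10mm)
for yj in(-.05,0,.05):
    P=[*(o-.36*X+yj*Y),.074];Q=[*(o+yj*Y),.074]
    print(yj,rowscan("top",P,Q,37))
ob=robot.get_obs();print(ob["tool_pos"],ob["wrist_force"])
E
```

```text
-0.05 [101, 96, 142, 160, 205, 209, 212, 210, 97, 81, 162, 212, 212, 211, 212, 212, 211, 212, 211, 102, 84, 102, 139, 210, 102, 106, 107, 105, 109, 107, 112, 107, 104, 103, 87, 38, 105]
0 [81, 82, 118, 176, 208, 207, 171, 159, 100, 149, 186, 181, 212, 172, 117, 133, 160, 211, 206, 113, 206, 193, 180, 196, 88, 94, 95, 99, 93, 91, 99, 95, 96, 98, 99, 42, 122]
0.05 [79, 66, 68, 196, 204, 209, 211, 182, 80, 83, 200, 211, 213, 211, 210, 212, 212, 211, 192, 163, 162, 133, 203, 163, 100, 101, 98, 97, 93, 93, 97, 99, 104, 100, 88, 41, 112]
[ 0.46421661 -0.06661936  0.15684628] [-0.80449511 -0.31249856 -0.17297509]
```

```bash
cat >> h.py <<'E'
def J(x,y,z): return np.array([*(o+x*X+y*Y),z])
def edge(im,a,b,z,N=161):
    s=np.linspace(0,1,N);px=np.array([proj("top",J(*(np.array(a)*(1-t)+np.array(b)*t),z)) for t in s]).astype(np.float32)
    g=cv2.GaussianBlur(im.mean(2).astype(np.float32),(3,3),0)
    v=cv2.remap(g,px[:,0][None],px[:,1][None],cv2.INTER_LINEAR)[0]
    k=np.argmax(np.abs(np.gradient(v,4)) if 0 else np.abs(v[8:]-v[:-8]))+4
    return np.round(np.array(a)*(1-s[k])+np.array(b)*s[k],4)
E
python3 - <<'E'
from h import *
im=robot.snapshot("top").astype(float)
print("lid",[edge(im,(-.15,y),(-.09,y),.074).tolist() for y in(-.06,-.04,-.02,0.,.02,.04,.06)])
print("+y",[edge(im,(x,.06),(x,.12),.074).tolist() for x in(-.30,-.27,-.24,-.21,-.18,-.15)])
print("-y",[edge(im,(x,-.06),(x,-.12),.074).tolist() for x in(-.30,-.27,-.24,-.21,-.18,-.15)])
print(jig(robot.get_obs()["tool_pos"]))
E
```

```text
lid [[-0.1249, -0.06], [-0.1249, -0.04], [-0.1264, -0.02], [-0.1271, 0.0], [-0.1286, 0.02], [-0.1294, 0.04], [-0.1305, 0.06]]
+y [[-0.3, 0.0859], [-0.27, 0.0878], [-0.24, 0.0896], [-0.21, 0.0896], [-0.18, 0.0911], [-0.15, 0.093]]Traceback (most recent call last):
  File "<stdin>", line 5, in <module>
  File "h.py", line 27, in edge
    s=np.linspace(0,1,N);px=np.array([proj("top",J(*(np.array(a)*(1-t)+np.array(b)*t),z)) for t in s]).astype(np.float32)
                                      ~~~~^^^^^^^^^^^^^^^^^^^^^^^^^^^^^^^^^^^^^^^^^^^^^^^
  File "h.py", line 12, in proj
    f,cx,cy,k,T=cal(n); p=np.linalg.inv(T)@np.array([*P,1]); s=p[:2]/p[2]
                ~~~^^^
  File "h.py", line 4, in cal
    c=robot.get_calibration(n); f=192/np.tan(np.radians(c["vfov"])/2)
ValueError: time passes only in moves, steps and waits
```

carry_out(increments=[[0, [-12, 0, 0], 0], [0, [-12, 0, 0], 0], [0, [0, 0, 20], 0], [0, [0, 0, 30], 0], [0, [0, 0, 30], 0], [0, [0, 0, 30], 0], [0, [0, 0, 8], 0], [0, [0, 0, 0], 0]])

```text
time: 13.1
tool_pos: [0.4622, -0.0909, 0.0376]
ee_rot: [-3.138, -0.001, 1.532]
wrist_force: [0.4, -0.9, 0.3]
width: 0.094
finger_force: 0.0
```

carry_out(increments=[[0, [2, 0, 6], 0], [0, [2, 0, 6], 0], [0, [3, 0, 0], 0], [0, [3, 0, 0], 0], [0, [3, 0, 0], 0], [0, [3, 0, 0], 0], [0, [2, 0, 0], 0], [0, [2, 0, 0], 0]])

```text
time: 13.9
tool_pos: [0.4642, -0.0703, 0.027]
ee_rot: [3.141, -0.0, 1.533]
wrist_force: [-0.4, -0.5, -0.1]
width: 0.0938
finger_force: 0.0
```

carry_out(increments=[[0, [2, 0, 0], 0], [0, [2, 0, 0], 0], [0, [2, 0, 0], 0], [0, [2, 0, 0], 0], [0, [2, 0, 0], 0], [0, [2, 0, 0], 0], [0, [2, 0, 0], 0], [0, [2, 0, 0], 0]])

```text
time: 14.7
tool_pos: [0.4643, -0.055, 0.0268]
ee_rot: [-3.141, 0.001, 1.533]
wrist_force: [-1.2, -4.4, 0.9]
width: 0.0939
finger_force: 2.2
```

carry_out(increments=[[0, [2, 0, 0], 0], [0, [2, 0, 0], 0], [0, [2, 0, 0], 0], [0, [2, 0, 0], 0], [0, [2, 0, 0], 0]])

```text
time: 15.2
tool_pos: [0.4651, -0.0444, 0.0269]
ee_rot: [3.142, -0.0, 1.533]
wrist_force: [-0.6, -4.5, -0.7]
width: 0.094
finger_force: 2.2
```

```bash
sed -i '/^def cal/,/^    return f/d' h.py; cat >> h.py <<'E'
import functools
@functools.lru_cache(None)
def cal(n):
    c=robot.get_calibration(n); f=192/np.tan(np.radians(c["vfov"])/2)
    return f,c["cx"],c["cy"],c["k1"],np.array(c["T"])
def meas(lid,xs=(-.19,-.17,-.15,-.13,-.115),ys=(-.06,-.04,-.02,0.,.02,.04,.06)):
    im=robot.snapshot("top").astype(float)
    E=np.array([edge(im,(lid-.025,y),(lid+.025,y),.074) for y in ys])
    A=np.array([edge(im,(x,.06),(x,.12),.074) for x in xs]);B=np.array([edge(im,(x,-.06),(x,-.12),.074) for x in xs])
    print("lid x",E[:,0],"slope",np.polyfit(E[:,1],E[:,0],1).round(4))
    print("+y",A[:,1],np.polyfit(A[:,0],A[:,1],1).round(4));print("-y",B[:,1],np.polyfit(B[:,0],B[:,1],1).round(4))
    m=np.polyfit(A[:,0],(A[:,1]+B[:,1])/2,1);print("mid slope",m.round(4),"at lid",np.polyval(m,E[:,0].mean()).round(4))
    ob=robot.get_obs();print("tcp",jig(ob["tool_pos"]),ob["tool_pos"][2],ob["wrist_force"])
E
python3 -c "
from h import *
meas(-.115,(-.29,-.26,-.23,-.2,-.17,-.14))"
```

```text
lid x [-0.1131 -0.115  -0.1125 -0.1125 -0.1125 -0.1125 -0.1125] slope [ 0.0121 -0.1129]
+y [0.0855 0.0769 0.0851 0.0847 0.0844 0.0847] [0.0172 0.0873]
-y [-0.0836 -0.0765 -0.084  -0.0844 -0.0844 -0.0652] [ 0.0647 -0.0658]
mid slope [0.041  0.0107] at lid 0.0061
tcp [-0.3269 -0.001 ] 0.026845408461051656 [-0.94362585 -4.09409668 -0.22858454]
```

carry_out(increments=[[0, [2, 0, 0], 0], [0, [2, 0, 0], 0], [0, [2, 0, 0], 0], [0, [2, 0, 0], 0], [0, [2, 0, 0], 0], [0, [2, 0, 0], 0], [0, [2, 0, 0], 0], [0, [2, 0, 0], 0]])

```text
time: 16.05
tool_pos: [0.4658, -0.0284, 0.0269]
ee_rot: [3.141, -0.0, 1.533]
wrist_force: [0.0, -2.7, 0.2]
width: 0.0936
finger_force: 1.9
```

carry_out(increments=[[0, [2, 0, 0], 0], [0, [2, 0, 0], 0], [0, [2, 0, 0], 0], [0, [2, 0, 0], 0], [0, [2, 0, 0], 0], [0, [2, 0, 0], 0], [0, [2, 0, 0], 0], [0, [2, 0, 0], 0]])

```text
time: 16.85
tool_pos: [0.4664, -0.0125, 0.027]
ee_rot: [3.141, 0.0, 1.533]
wrist_force: [1.1, -4.8, -1.0]
width: 0.0944
finger_force: 1.8
```

carry_out(increments=[[0, [2, 0, 0], 0], [0, [2, 0, 0], 0], [0, [2, 0, 0], 0], [0, [2, 0, 0], 0], [0, [2, 0, 0], 0], [0, [2, 0, 0], 0], [0, [2, 0, 0], 0], [0, [2, 0, 0], 0]])

```text
time: 17.65
tool_pos: [0.4669, 0.0034, 0.027]
ee_rot: [3.141, 0.0, 1.533]
wrist_force: [-0.3, -8.6, 2.3]
width: 0.0938
finger_force: 3.7
```

```bash
python3 -c "
from h import *
meas(-.065,(-.23,-.2,-.18,-.16,-.14,-.12,-.1))"
```

```text
lid x [-0.0656 -0.0656 -0.0672 -0.065  -0.065  -0.0653 -0.0653] slope [ 0.0066 -0.0656]
+y [0.0855 0.0847 0.0844 0.0844 0.0844 0.084  0.084 ] [-0.0103  0.0828]
-y [-0.0844 -0.0844 -0.0844 -0.0847 -0.0847 -0.0847 -0.0638] [ 0.0998 -0.0655]
mid slope [0.0448 0.0087] at lid 0.0057
tcp [-0.279 -0.001] 0.02701293330982317 [ 0.25836589 -4.4842819  -1.30816747]
```

carry_out(increments=[[0, [1.5, 0, 0], 0], [0, [1.5, 0, 0], 0], [0, [1.5, 0, 0], 0], [0, [1.5, 0, 0], 0], [0, [1.5, 0, 0], 0], [0, [1.5, 0, 0], 0], [0, [1.5, 0, 0], 0], [0, [1.5, 0, 0], 0]])

```text
time: 18.5
tool_pos: [0.4674, 0.0153, 0.027]
ee_rot: [3.142, 0.0, 1.533]
wrist_force: [-0.0, -3.4, -0.3]
width: 0.0942
finger_force: 1.6
```

carry_out(increments=[[0, [1.5, 0, 0], 0], [0, [1.5, 0, 0], 0], [0, [1.5, 0, 0], 0], [0, [1.5, 0, 0], 0], [0, [1.5, 0, 0], 0], [0, [1.5, 0, 0], 0], [0, [1.5, 0, 0], 0], [0, [1.5, 0, 0], 0]])

```text
time: 19.3
tool_pos: [0.4678, 0.0273, 0.027]
ee_rot: [3.142, 0.0, 1.533]
wrist_force: [0.2, -5.8, -0.5]
width: 0.094
finger_force: 2.2
```

```bash
python3 -c "
from h import *
meas(-.041,(-.21,-.2,-.18,-.16,-.14,-.12,-.1))"
```

```text
lid x [-0.0404 -0.0422 -0.0429 -0.0413 -0.0413 -0.0416 -0.0416] slope [-0.0014 -0.0416]
+y [0.0847 0.078  0.0847 0.0844 0.0844 0.084  0.084 ] [0.0203 0.0867]
-y [-0.0844 -0.0769 -0.0851 -0.0847 -0.0847 -0.0847 -0.0851] [-0.035  -0.0892]
mid slope [-0.0074 -0.0013] at lid -0.001
tcp [-0.2552 -0.0009] 0.026953630601478505 [-0.02499754 -4.50228463  1.3587754 ]
```

carry_out(increments=[[0, [1, 0, 0], 0], [0, [1, 0, 0], 0], [0, [1, 0, 0], 0], [0, [1, 0, 0], 0], [0, [1, 0, 0], 0], [0, [1, 0, 0], 0], [0, [1, 0, 0], 0], [0, [1, 0, 0], 0]])

```text
time: 20.15
tool_pos: [0.4681, 0.0352, 0.027]
ee_rot: [-3.142, 0.0, 1.533]
wrist_force: [0.3, -4.5, 1.8]
width: 0.0938
finger_force: 2.0
```

carry_out(increments=[[0, [1, 0, 0], 0], [0, [1, 0, 0], 0], [0, [1, 0, 0], 0], [0, [1, 0, 0], 0], [0, [1, 0, 0], 0], [0, [1, 0, 0], 0], [0, [1, 0, 0], 0]])

```text
time: 20.85
tool_pos: [0.4683, 0.0422, 0.027]
ee_rot: [-3.141, 0.0, 1.533]
wrist_force: [0.6, -5.7, -1.0]
width: 0.0943
finger_force: 2.1
```

carry_out(increments=[[0, [0.7, 0, 0], 0], [0, [0.7, 0, 0], 0], [0, [0.7, 0, 0], 0], [0, [0.7, 0, 0], 0], [0, [0.7, 0, 0], 0]])

```text
time: 21.35
tool_pos: [0.4684, 0.0457, 0.027]
ee_rot: [-3.141, 0.0, 1.533]
wrist_force: [-0.5, -6.7, 2.1]
width: 0.0941
finger_force: 3.2
```

carry_out(increments=[[0, [0.6, 0, 0], 0], [0, [0.6, 0, 0], 0], [0, [0.6, 0, 0], 0], [0, [0.6, 0, 0], 0]])

```text
time: 21.75
tool_pos: [0.4685, 0.0481, 0.027]
ee_rot: [-3.142, 0.0, 1.533]
wrist_force: [0.2, -6.0, 2.3]
width: 0.094
finger_force: 3.1
```

carry_out(increments=[[0, [0.6, 0, 0], 0], [0, [0.6, 0, 0], 0], [0, [0.6, 0, 0], 0], [0, [0.6, 0, 0], 0]])

```text
time: 22.15
tool_pos: [0.4686, 0.0505, 0.027]
ee_rot: [-3.141, 0.0, 1.533]
wrist_force: [0.8, -6.9, 1.5]
width: 0.094
finger_force: 3.1
```

carry_out(increments=[[0, [0.6, 0, 0], 0], [0, [0.6, 0, 0], 0], [0, [0.6, 0, 0], 0]])

```text
time: 22.45
tool_pos: [0.4687, 0.0523, 0.027]
ee_rot: [-3.141, 0.0, 1.533]
wrist_force: [-0.3, -5.8, 1.2]
width: 0.0939
finger_force: 2.7
```

carry_out(increments=[[0, [0.6, 0, 0], 0], [0, [0.6, 0, 0], 0], [0, [0.6, 0, 0], 0]])

```text
time: 22.75
tool_pos: [0.4687, 0.0541, 0.027]
ee_rot: [-3.141, 0.0, 1.533]
wrist_force: [-0.5, -5.6, 1.3]
width: 0.0939
finger_force: 2.5
```

carry_out(increments=[[0, [0.6, 0, 0], 0], [0, [0.6, 0, 0], 0], [0, [0.6, 0, 0], 0]])

```text
time: 23.05
tool_pos: [0.4688, 0.0559, 0.027]
ee_rot: [-3.142, 0.0, 1.533]
wrist_force: [-0.5, -4.7, 1.5]
width: 0.0936
finger_force: 2.8
```

carry_out(increments=[[0, [0.6, 0, 0], 0], [0, [0.6, 0, 0], 0], [0, [0.6, 0, 0], 0]])

```text
time: 23.35
tool_pos: [0.4689, 0.0577, 0.027]
ee_rot: [-3.141, 0.0, 1.533]
wrist_force: [1.0, -6.6, 1.7]
width: 0.094
finger_force: 2.9
```

carry_out(increments=[[0, [0.6, 0, 0], 0], [0, [0.6, 0, 0], 0]])

```text
time: 23.55
tool_pos: [0.4689, 0.0589, 0.027]
ee_rot: [-3.141, 0.0, 1.533]
wrist_force: [-0.3, -4.6, 0.9]
width: 0.0939
finger_force: 2.6
```

carry_out(increments=[[0, [0.6, 0, 0], 0], [0, [0.6, 0, 0], 0], [0, [0.6, 0, 0], 0]])

```text
time: 23.85
tool_pos: [0.469, 0.0607, 0.027]
ee_rot: [-3.141, 0.0, 1.533]
wrist_force: [-0.1, -5.5, 1.9]
width: 0.094
finger_force: 2.9
```

carry_out(increments=[[0, [0.6, 0, 0], 0], [0, [0.6, 0, 0], 0], [0, [0.6, 0, 0], 0]])

```text
time: 24.15
tool_pos: [0.4691, 0.0625, 0.027]
ee_rot: [-3.141, 0.0, 1.533]
wrist_force: [-0.6, -5.7, 1.6]
width: 0.0937
finger_force: 2.8
```

carry_out(increments=[[0, [0.6, 0, 0], 0], [0, [0.6, 0, 0], 0], [0, [0.6, 0, 0], 0]])

```text
time: 24.45
tool_pos: [0.4691, 0.0643, 0.027]
ee_rot: [-3.141, 0.0, 1.533]
wrist_force: [0.1, -4.8, 2.0]
width: 0.094
finger_force: 2.6
```

carry_out(increments=[[0, [0.6, 0, 0], 0], [0, [0.6, 0, 0], 0], [0, [0.6, 0, 0], 0]])

```text
time: 24.75
tool_pos: [0.4691, 0.0646, 0.027]
ee_rot: [-3.141, 0.004, 1.533]
wrist_force: [-0.8, -10.3, 2.3]
width: 0.0941
finger_force: 5.1
```

```bash
python3 -c "
from h import *
meas(-.004,(-.18,-.16,-.15,-.14,-.12,-.1,-.08))"
```

```text
lid x [-0.0049 -0.0046 -0.0049 -0.0052 -0.0056 -0.0059 -0.0043] slope [-0.0027 -0.0051]
+y [0.084  0.0776 0.0776 0.0847 0.0847 0.0844 0.084 ] [0.0409 0.0879]
-y [-0.0874 -0.0761 -0.0758 -0.0847 -0.0847 -0.0844 -0.0851] [-0.0368 -0.0875]
mid slope [0.0021 0.0002] at lid 0.0002
tcp [-0.2183 -0.0008] 0.026988804205251238 [-1.14287065 -8.79662948  2.34114196]
```

Contact with the pad: the force rose to about 10 N and the tool is lagging its command. I'll build the force up gently.

carry_out(increments=[[0, [0.4, 0, 0], 0], [0, [0.4, 0, 0], 0], [0, [0, 0, 0], 0]])

```text
time: 25.1
tool_pos: [0.469, 0.0645, 0.027]
ee_rot: [-3.141, 0.005, 1.532]
wrist_force: [-1.6, -11.2, 2.5]
width: 0.0941
finger_force: 5.6
```

carry_out(increments=[[0, [0.5, 0, 0], 0], [0, [0.5, 0, 0], 0], [0, [0, 0, 0], 0]])

```text
time: 25.4
tool_pos: [0.469, 0.0645, 0.027]
ee_rot: [-3.141, 0.007, 1.532]
wrist_force: [-2.5, -13.8, 2.7]
width: 0.094
finger_force: 6.9
```

carry_out(increments=[[0, [0.5, 0, 0], 0], [0, [0.5, 0, 0], 0], [0, [0, 0, 0], 0]])

```text
time: 25.7
tool_pos: [0.469, 0.0644, 0.0271]
ee_rot: [-3.141, 0.009, 1.532]
wrist_force: [-2.2, -17.1, 3.1]
width: 0.0942
finger_force: 8.2
```

carry_out(increments=[[0, [0, 0, 0], 0], [0, [0, 0, 0], 0], [0, [0, 0, 0], 0], [0, [0, 0, 0], 0], [0, [0, 0, 0], 0], [0, [0, 0, 0], 0], [0, [0, 0, 0], 0], [0, [0, 0, 0], 0]])

```text
time: 26.5
tool_pos: [0.469, 0.0644, 0.0271]
ee_rot: [-3.141, 0.009, 1.532]
wrist_force: [-2.1, -16.3, 3.1]
width: 0.0942
finger_force: 8.2
```

carry_out(increments=[[0, [0, 0, 0], 0], [0, [0, 0, 0], 0], [0, [0, 0, 0], 0], [0, [0, 0, 0], 0]])

```text
time: 26.9
tool_pos: [0.469, 0.0644, 0.027]
ee_rot: [-3.141, 0.009, 1.532]
wrist_force: [-2.5, -16.7, 2.3]
width: 0.0937
finger_force: 8.2
```

carry_out(increments=[[0, [-1, 0, 0], 0], [0, [-1, 0, 0], 0], [0, [-2, 0, 0], 0], [0, [-4, 0, 0], 0], [0, [-10, 0, 0], 0], [0, [-15, 0, 0], 0], [0, [-15, 0, 0], 0], [0, [0, 0, 0], 0]])

```text
time: 27.7
tool_pos: [0.4673, 0.0204, 0.0266]
ee_rot: [-3.141, -0.001, 1.531]
wrist_force: [0.7, 0.6, 0.2]
width: 0.094
finger_force: 0.0
```

carry_out(increments=[[0, [0, 0, -20], 0], [0, [0, 0, -40], 0], [0, [0, 0, -40], 0], [0, [0, 0, 0], 0], [0, [0, 0, 0], 0], [0, [0, 0, 0], 0]])

```text
time: 28.3
tool_pos: [0.4665, 0.0217, 0.1253]
ee_rot: [-3.139, -0.001, 1.533]
wrist_force: [-0.2, 0.1, 0.0]
width: 0.0942
finger_force: 0.0
```

```bash
python3 -c "
from h import *
meas(-.004,(-.18,-.16,-.15,-.14,-.12,-.1,-.08))"
```

```text
lid x [-0.0049 -0.0046 -0.0049 -0.0052 -0.0056 -0.0059 -0.0043] slope [-0.0027 -0.0051]
+y [0.0847 0.0776 0.0772 0.0847 0.0847 0.0844 0.084 ] [0.0374 0.0874]
-y [-0.0829 -0.0761 -0.0758 -0.0847 -0.0847 -0.0844 -0.0851] [-0.0657 -0.0907]
mid slope [-0.0141 -0.0016] at lid -0.0016
tcp [-0.2613  0.0004] 0.12490749213264829 [1.20520776 0.0020691  0.11702755]
```

The carton lies square and centred against the pad, and the gripper is clear of it, so I'll hand in.

```bash
python3 -c "
from bench import robot
print(robot.close_job())"
```

```text
the job is handed in; nothing more can be done
None
```

The job is handed in, but no verdict came back. The carton was tipped onto its broad side, slid in, held at about 11 to 12 N on the pad (estimated from the wrist force) for 1.2 s, and left released, square and centred, with its top about 5 mm from the closed end.

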